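# Zero the dish turntable

## Robot

A 6-joint arm with a two-finger parallel gripper is mounted at the origin on a cart in front of the work surface, level with it; the furniture and walls round the work are solid. World frame = base frame: x ahead of the robot, y to its left, z up, the work surface at z = 0. Lengths are in m, angles in rad, forces in N, time in s.
With the tool pointing down it reaches from about 0.35 to 0.725 m from the base axis. Payload 6 kg.
Tool frame: the origin (TCP) lies between the finger pads; the fingertips stand 25 mm ahead of it and the grasp point (between the pads) lies 6 mm ahead of it; x points along the fingers, z is the direction in which the jaws open and shut, and the axes are right-handed (so a half turn about x gives the same grasp; the last joint's range is limited). The gripper opens to 85 mm and grips with 20 to 120 N. Pads are 22 mm wide; open, the fingers measure 114 mm over their backs; the gripper's body (76 mm by 85 mm) begins 54 mm behind the grasp point. The pads swing forward as they close: fully open they stand 13 mm farther back than shut.
Start: joints at [-0.78, 0.04, 0.085, 0, -1.615, -0.334], TCP at [0.265, -0.538, 0.256] pointing down, gripper open.
Joint ranges: [-2.56, 2.56], [-1.29, 2.01], [-1.08, 1.49], [-3.29, 1.98], [-2.81, -0.18], [-2.99, 2.99]. Speed limits (rad/s): [2.57, 2.57, 3.01, 3.14, 3.14, 3.14].

## Interface

Orientations are given as a rotation vector (axis times angle).
In Python, from rig import bot gives the robot as it stands.
- The arm moves only by the tool drive_tool, never from a script. Its argument "deltas" is a list of rows, each a list of 3 entries, a list of its own where there are three numbers: the shift along the world's x, y, z in mm, then the turn, a rotation vector about the world's x, y, z in degrees, then the finger opening in mm, from 0 to 85.4. In form: [[[x, y, z], [ax, ay, az], jaw], ...]. A call has 1 to 8 rows; each row is the pose to reach, as a shift and turn from the pose commanded when the call began; what a row does not reach only later rows make up. A row lasts 1/10 s, in which the tool goes at most 50 mm and 8.59 degrees, less where a joint would pass 70% of its speed; a pose out of reach is approached as far as the arm can. A call with a gripper value outside its range is refused whole. The fingers move at their own pace and stop on an object; the grip force is fixed at half the most. Time passes only in rows, so rows that repeat a pose let the fingers close. It gives the time, the measured TCP pose, the force and the opening at its end, in the units of the state.
- bot.get_state(): the state, without advancing time (a new reading comes with each control period).
- bot.capture(name): name is "scene" or "side" or "wrist"; returns the picture (480x640x3 uint8, red, green, blue); there is no depth.
- bot.calibration(name): a dict with "mtx" (3x3 intrinsics, pixels), "world_to_cam" (4x4, takes a point from world to camera coordinates). Camera axes: x right, y down, z forward; pixel columns grow to the right and rows downward; lengths in m; the calibration is good to about 2 mm. The wrist camera is an equidistant fisheye: a pixel r from the principal point sees the ray r / f radians off the axis. A picture is of the moment at which its call begins: read the wrist's pose just before it. calibration takes no time and is no camera call; for the wrist camera it gives the pose at the moment of the call.
- bot.finish_job(): hands the job in, once; it reports no verdict.
The state is a dict: "time_s": time; "joints": joint angles; "joint_velocities": joint speeds; "joint_efforts": joint torques, N m; "tcp_pos": TCP position; "orientation": TCP orientation; "contact_force": force on the tool from outside, world axes, zero at the start; "moment": the same for the moment, N m; "opening": opening from 0.0 (shut) to 1.0 (fully open).
Only numpy, scipy, OpenCV 4.12 (cv2) and the standard library are available. Lean on these libraries where they do the work, as an engineer would, in place of code of your own. Each camera call takes 0.05 s, during which the arm holds its last target.

## Task

Set the petri-dish turntable to its zero: with a fingertip push the upright fin round, without pinching it, until the index mark on the metal platter lines up with the one long line on the white graduated collar; then press the round key on the corner of the base all the way down and let it come up again. Do not touch or lift the dish on the platter, do not turn the collar, and leave the spare dish, forceps and cup beside the turntable where they are.

Things in the scene. Friction and masses are not known exactly. Their poses are not given: they have to be found in the camera images.
- turntable: Fixed base of the turntable: grey slab 220 x 220 mm in plan, its top 30 mm above the worktop; origin under its centre on the worktop, z up, which is also the axis of platter and collar. The key is on its corner at x = -90, y = -90 mm of this frame; a small blank display on the corner at x = -87, y = +87 mm.
- dial (a joint): Angle of the metal platter (rad, counter-clockwise from above positive, -3.1 to 3.1). At value v the index mark lies at angle v from the base's +x axis, the fin opposite. Lined up when dial equals collar; at the start 0.75 to 2.8 rad clockwise (from above) are needed. Friction about 0.08 N m (1.3 N at the fin); it stays where left. Platter: 75 mm radius, top 36 mm above the worktop.
- collar (a joint): Angle of the white graduated collar (rad, counter-clockwise from above positive): at value v its long line lies at angle v from the base's +x axis. Flat ring round the platter, 75 to 100 mm radius, top 34 mm above the worktop, stiff (1 N m), with 71 short thin lines 5 degrees apart and one long line 4 mm wide, 23 mm long. Already set; must stay.
- platter_centre (a point): Point on the turning axis at the height of the platter's top face, 36 mm above the worktop.
- index_mark (a point): Outer end of the index mark, a dark radial line 4 mm wide and 22 mm long on the platter's top, at 75 mm radius, opposite the fin.
- long_line (a point): Inner end of the long line on the collar, at 75 mm radius.
- fin_top (a point): Middle of the top of the upright fin, at 62 mm radius on the platter, 82 mm above the worktop. The fin is a plate 12 mm thick (along the turning direction), 22 mm wide radially (51 to 73 mm radius) and 46 mm high. Its upper 30 mm stand above the dish, so it can be pushed there clear of the dish. It is two 6 mm halves: pressing on both at once counts as pinching.
- key (a joint): Travel of the round push key: 0 up, 0.006 m fully down; a spring lifts it again; about 4 N to push it fully down.
- key_top (a point): Centre of the top of the round key (24 mm diameter, stands in a low black housing), at the height given by this point when the key is up.
- dish: Closed petri dish, 90 mm diameter, 15 mm high, light, lying loose in the middle of the platter inside a 3 mm low ring; origin at the centre of its underside, its top 51 mm above the worktop. It turns along with the platter.
- spare_dish: Another closed petri dish of the same size on the worktop to the left (+y of the base) of the turntable; origin at the centre of its underside. Leave alone.
- forceps: Steel forceps, 131 x 16 x 9 mm, on the worktop between the robot and the turntable; origin at the centre of the underside. Leave alone.
- cup: Lidded sample cup, 61 mm diameter, 70 mm high, upright on the worktop to the right (-y of the base) of the turntable; origin at the centre of its underside. Leave alone.
There are look-alikes about, which are no part of the job. Leave any black or yellow look-alike of the dish alone.

How it is judged:
On the way, in this order (a step that is already met when the one before it is completed fails the run):
1. the index mark is lined up with the long line and the platter rests (horizontal distance between index_mark and long_line below 0.004 m and velocity of joint dial between -0.05 and 0.05 rad/s), for 0.3 s.
2. the key is pressed down while the mark is on the line (horizontal distance between index_mark and long_line below 0.004 m and value of joint key above 0.0045 m), for 0.1 s.
At the end, for the whole second after the job is handed in: The index mark meets the long line within 4 mm at the platter's edge, platter at rest; the key was pressed (over 4.5 of 6 mm) with the mark on the line and is up again; the dish still lies in place on the platter (within 8 mm of its centre, not raised by 6 mm) (all of step 1 and value of joint key below 0.0015 m and horizontal distance between dish and platter_centre below 0.008 m and z of dish in the frame of turntable below 0.042 m); the robot touches nothing.
It fails at once if the fin is pinched (over 2.5 N on both its halves at once) (contact force between the fingers and dial_c13 above 2.5 N and contact force between the fingers and dial_c14 above 2.5 N).
It fails at once if the dish on the platter is touched (over 1 N), lifted or pushed out of its place (contact force between any of the fingers, the arm and dish above 1 N or not (horizontal distance between dish and platter_centre below 0.008 m) or not (z of dish in the frame of turntable below 0.042 m)).
It fails at once if the collar is turned (its line moves over 4 mm) (distance of long_line from where it was at the start of the episode above 0.004 m).
It fails at once if a thing beside the turntable (spare dish, forceps, cup) is moved over 15 mm or lifted (distance of any of spare_dish, forceps, cup from where it was at the start of the episode above 0.015 m).
It also fails if it takes over 45 s, if anything falls off the work surface, if the arm or the gripper's body presses on something with over 40 N, if the wrist force passes 120 N, or if a joint passes its speed limit or range.

## Working session

There is one attempt and no reset: what is moved stays moved. The work goes in short steps, Python scripts to look and compute and a tool call to move; the robot and the scene stay as the last step left them, time stands still between calls to the robot, and variables do not carry over. Pictures are saved under pics/ and viewed, and the job is handed in when it is done.

Besides the shell and the picture viewer there is one more tool, called after ">>>" as a command line: name --argument value ..., lists and objects as JSON in quotes. drive_tool: Moves the arm, as the interface text tells. Its arguments: {"type":"object","properties":{"deltas":{"type":"array"}},"required":["deltas"]}

```bash
ls; mkdir -p pics; python3 - <<'E'
from rig import bot
import cv2
s=bot.get_state()
print({k:s[k] for k in ['time_s','tcp_pos','orientation','opening','contact_force']})
for n in ['scene','side','wrist']:
    im=bot.capture(n); cv2.imwrite(f'pics/{n}0.png',im[:,:,::-1])
    c=bot.calibration(n); print(n,c['mtx'],c['world_to_cam'])
E
```

```text
pics
{'time_s': 0.0, 'tcp_pos': array([ 0.26458446, -0.53818141,  0.25523583]), 'orientation': array([-1.53551347,  0.95642064,  1.53842218]), 'opening': 0.9973248715084232, 'contact_force': array([-0.26887089,  0.08954117,  1.04343952])}
scene [[561.35464975   0.         324.85375382]
 [  0.         561.35464975 242.75361779]
 [  0.           0.           1.        ]] [[-0.63149567 -0.77518313 -0.01744533  0.36616997]
 [-0.35253527  0.30708331 -0.88397891  0.25093191]
 [ 0.69060271 -0.55207876 -0.46720118  0.65447052]
 [ 0.          0.          0.          1.        ]]
side [[454.56943552   0.         308.47452687]
 [  0.         454.56943552 243.33270693]
 [  0.           0.           1.        ]] [[-0.93677257 -0.3496897  -0.01320134  0.52385568]
 [-0.22242617  0.6241261  -0.7489948   0.14062373]
 [ 0.27015506 -0.69870145 -0.66244435  0.77331877]
 [ 0.          0.          0.          1.        ]]
wrist [[371.64829954   0.         315.8910156 ]
 [  0.         371.64829954 242.61015177]
 [  0.           0.           1.        ]] [[-0.44097892  0.89751531  0.00196455  0.59921217]
 [ 0.86666486  0.42525005  0.2608724  -0.03343344]
 [ 0.23330155  0.11674184 -0.96537129  0.37834022]
 [ 0.          0.          0.          1.        ]]
```

View pics/scene0.png

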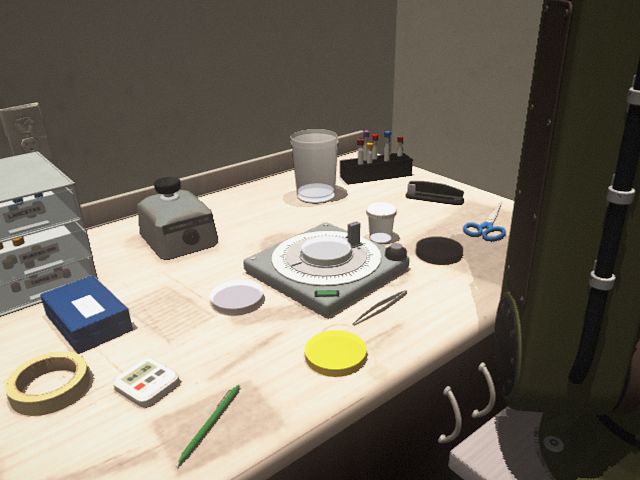

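View pics/side0.png

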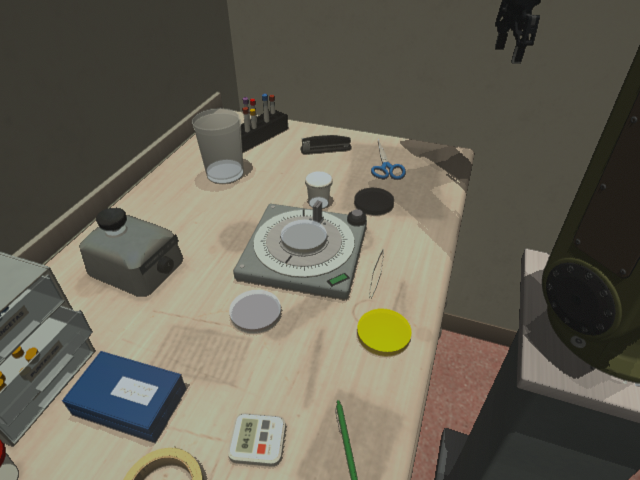

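View pics/wrist0.png

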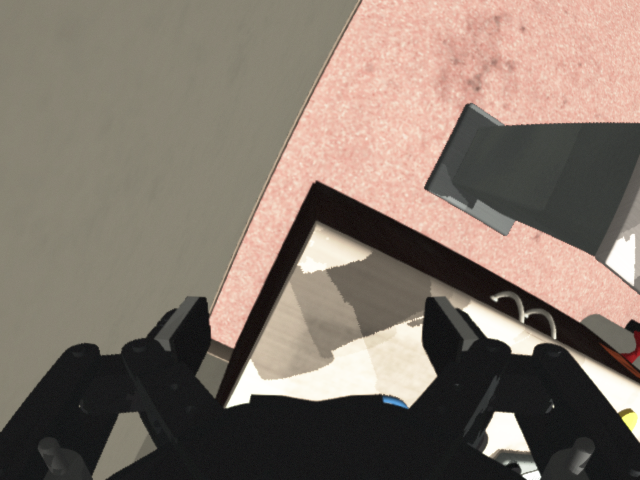

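The scene view has the turntable at about (327,262), with the fin at (353,233), the key at (396,252) and the display at (327,293). In the side view the fin is at (317,210), the key at (356,215) and the index mark near (289,260). I'll enlarge both.

```bash
python3 - <<'E'
import cv2
a=cv2.imread('pics/scene0.png')[210:320,235:420]; b=cv2.imread('pics/side0.png')[185:305,225:385]
cv2.imwrite('pics/scz.png',cv2.resize(a,None,fx=4.3,fy=4.3,interpolation=2)); cv2.imwrite('pics/siz.png',cv2.resize(b,None,fx=5,fy=5,interpolation=2))
E
```

```text
(no output)
```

View pics/scz.png

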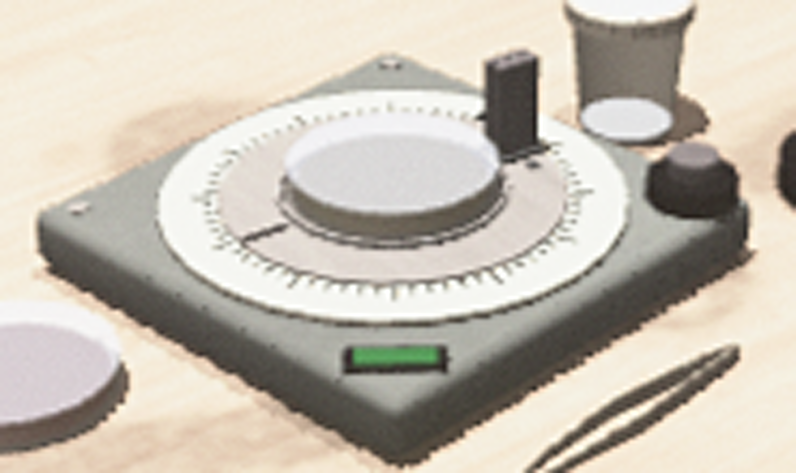

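View pics/siz.png

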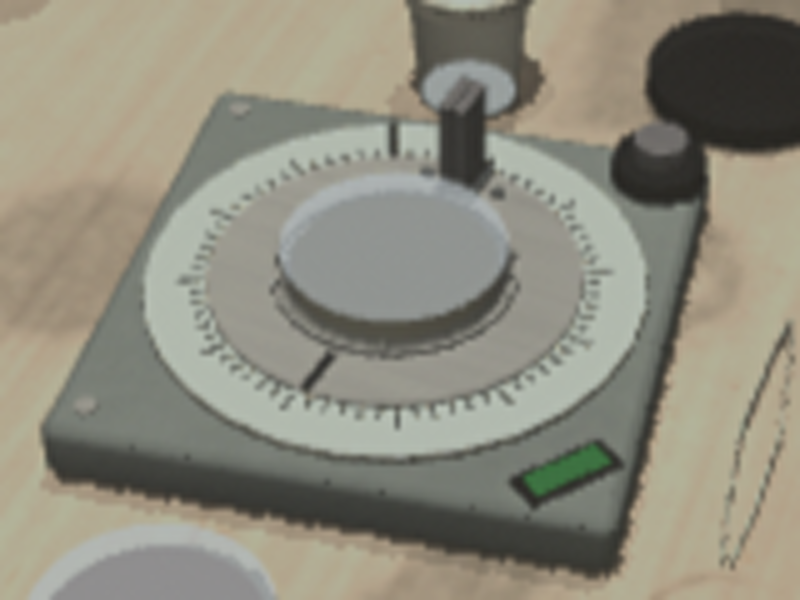

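```bash
cat > h.py <<'E'
import numpy as np, cv2
from rig import bot
def ray(n,px,cal=None):
    c=cal or bot.calibration(n); K=np.array(c['mtx']); T=np.array(c['world_to_cam']); R=T[:3,:3]; t=T[:3,3]
    px=np.atleast_2d(px).astype(float)
    xy=np.c_[(px[:,0]-K[0,2])/K[0,0],(px[:,1]-K[1,2])/K[1,1]]
    if n=='wrist':
        r=np.linalg.norm(xy,axis=1)+1e-12; d=np.c_[xy*(np.sin(r)/r)[:,None],np.cos(r)]
    else: d=np.c_[xy,np.ones(len(xy))]
    return -R.T@t, d@R
def onz(n,px,z,cal=None):
    o,d=ray(n,px,cal); return o+d*((z-o[2])/d[:,2])[:,None]
def circ(P):
    A=np.c_[2*P[:,:2],np.ones(len(P))]; 
    s=np.linalg.lstsq(A,(P[:,:2]**2).sum(1),rcond=None)[0]
    return s[:2],np.sqrt(s[2]+s[:2]@s[:2])
def proj(n,P,cal=None):
    c=cal or bot.calibration(n); T=np.array(c['world_to_cam']); p=T[:3,:3]@P+T[:3,3];K=np.array(c['mtx'])
    v=p[:2]/p[2]
    if n=='wrist': r=np.linalg.norm(v)+1e-12; v=v*np.arctan2(r*p[2],p[2])/r if p[2]>0 else v*np.nan
    return K[:2,:2]@v+K[:2,2]
E
python3 - <<'E'
from h import *
S=lambda u,v:(225+(u+.5)/5-.5,185+(v+.5)/5-.5)
C=lambda u,v:(235+(u+.5)/4.3-.5,210+(v+.5)/4.3-.5)
es=[(144,280),(648,280),(165,215),(390,462),(600,380),(190,370),(300,445),(500,447),(560,165),(625,215),(270,142),(390,123)]
P=onz('side',[S(*e) for e in es],.034); c,r=circ(P); print('side',c,r,np.abs(np.linalg.norm(P[:,:2]-c,axis=1)-r).max())
es=[(158,205),(628,205),(390,325),(200,270),(280,310),(500,311),(590,265),(390,88),(280,103),(200,140)]
P=onz('scene',[C(*e) for e in es],.034); c2,r2=circ(P); print('scene',c2,r2,np.abs(np.linalg.norm(P[:,:2]-c2,axis=1)-r2).max())
cc=(c+c2)/2
def pr(n,p,c): 
    d=p[:2]-c; print(n,p,np.linalg.norm(d),np.degrees(np.arctan2(d[1],d[0])))
pr('idx side',onz('side',S(307,388),.036)[0],c)
pr('idx scene',onz('scene',C(246,240),.036)[0],c2)
pr('long out',onz('side',S(393,124),.034)[0],c);pr('long in',onz('side',S(393,157),.034)[0],c)
pr('fin top side',onz('side',S(464,95),.082)[0],c); pr('fin scene',onz('scene',C(511,57),.082)[0],c2)
def tri(a,b):
    o1,d1=ray('side',a);o2,d2=ray('scene',b);d1=d1[0];d2=d2[0]
    s=np.linalg.lstsq(np.c_[d1,-d2],o2-o1,rcond=None)[0]
    p=o1+d1*s[0];q=o2+d2*s[1];return (p+q)/2,np.linalg.norm(p-q)
k,e=tri(S(663,139),C(697,157));print('err',e);pr('key',k,cc)
for n,p in(('side',S(568,470)),('scene',C(395,358))): pr('disp '+n,onz(n,p,.032)[0],cc)
pr('cup',onz('side',(319,180),.07)[0],cc)
E
```

```text
side [0.56669772 0.00606516] 0.09998615078258288 0.006180598132592086
scene [0.56806226 0.00579994] 0.10117053484652226 0.0026306811209607234
idx side [0.57406032 0.07895946 0.036     ] 0.07326517374953341 84.23246709837032
idx scene [0.57567828 0.07789383 0.036     ] 0.07249505513957116 83.96961974187617
long out [ 0.60294117 -0.08611064  0.034     ] 0.09904527478043476 -68.53529163315937
long in [ 0.59474506 -0.06472368  0.034     ] 0.07614272024194887 -68.38596628972583
fin top side [ 0.55945413 -0.05474664  0.082     ] 0.06124169506428514 -96.79277844029595
fin scene [ 0.56197152 -0.05529415  0.082     ] 0.06139693926084457 -95.69325280123866
err 0.0001728072443436235
key [ 0.48611541 -0.09289529  0.05089398] 0.12794871760499615 -129.4299242355703
disp side [0.47049624 0.08286289 0.032     ] 0.12371231895186904 141.5487407241121
disp scene [0.47182868 0.08384692 0.032     ] 0.12329112424717471 140.80553499716677
cup [ 0.59061101 -0.15250888  0.07      ] 0.16013546487878225 -81.65860714459728
```

Each measurement checks out: collar radius 100–101 mm, index at 73 mm, fin at 61 mm, key at 128 mm. The centre is (0.567, 0.006), the index is at 84°, the long line at −68.5° and the fin at −96°. So the platter needs about 152.5° clockwise. Next I'll check the tool orientation.

```bash
python3 - <<'E'
from h import *
from scipy.spatial.transform import Rotation as Ro
s=bot.get_state();R=Ro.from_rotvec(s['orientation']).as_matrix();print(R.round(3),s['time_s'])
o,d=ray('wrist',(316,243));print('cam off tool frame',R.T@(o-s['tcp_pos']),'axis tool',R.T@d[0]);print(s['joints'])
E
```

```text
[[-0.001 -0.897 -0.441]
 [ 0.001 -0.441  0.897]
 [-1.     0.     0.001]] 0.15
cam off tool frame [-1.17260351e-01  6.66075627e-02  8.34109630e-06] axis tool [ 9.65074722e-01 -2.61973453e-01  8.31506706e-04]
[-7.80239135e-01  4.06737064e-02  8.40648393e-02 -3.60440011e-04
 -1.61550357e+00 -3.33715756e-01]
```

>>> drive_tool --deltas '[[[25, 36, 0], [0, 0, 8], 0], [[50, 72, 0], [0, 0, 16], 0], [[75, 109, 0], [0, 0, 24], 0], [[100, 145, 0], [0, 0, 32], 0], [[125, 181, 0], [0, 0, 40], 0], [[150, 218, 0], [0, 0, 48], 0], [[175, 254, 0], [0, 0, 56], 0], [[200, 290, 0], [0, 0, 64], 0]]'

```text
time_s: 0.95
tcp_pos: [0.4653, -0.2467, 0.2562]
orientation: [2.217, 0.01, -2.217]
contact_force: [0.7, -0.5, 0.6]
opening: -0.005
```

```bash
python3 - <<'E'
from h import *
s=bot.get_state();print(s['joints'],s['tcp_pos'],s['opening'])
E
```

```text
[-1.05198953e-01 -1.55728651e-01 -1.02953907e-01 -1.07492377e-04
 -1.62352474e+00  1.14152526e-01] [ 0.46529273 -0.24668729  0.25622612] -0.004788197098552577
```

>>> drive_tool --deltas '[[[15, 24, 0], [0, 0, 8], 0], [[30, 48, 0], [0, 0, 16], 0], [[45, 72, 0], [0, 0, 24], 0], [[60, 96, 0], [0, 0, 32], 0], [[75, 120, 0], [0, 0, 40], 0], [[90, 144, 0], [0, 0, 48], 0], [[105, 168, -10], [0, 0, 56], 0], [[119, 191, -30], [0, 0, 64], 0]]'

```text
time_s: 1.75
tcp_pos: [0.5848, -0.0563, 0.2274]
orientation: [1.531, 0.963, -1.526]
contact_force: [0.4, 0.9, -0.8]
opening: -0.003
```

>>> drive_tool --deltas '[[[0, 0, -10], [0, 0, 8.4], 0], [[0, 0, -20], [0, 0, 16.8], 0], [[0, 0, -30], [0, 0, 25], 0], [[0, 0, -40], [0, 0, 33.5], 0], [[0, 0, -50], [0, 0, 42], 0], [[0, 0, -60], [0, 0, 42], 0], [[0, 0, -60], [0, 0, 42], 0]]'

```text
time_s: 2.45
tcp_pos: [0.5828, -0.0574, 0.1642]
orientation: [1.001, 1.331, -1.004]
contact_force: [-0.5, -0.0, -1.2]
opening: -0.003
```

```bash
python3 - <<'E'
from h import *
from scipy.spatial.transform import Rotation as Ro
s=bot.get_state();R=Ro.from_rotvec(s['orientation']).as_matrix();print(s['joints'],s['tcp_pos'],R[:,2],s['contact_force'],s['time_s'])
cal=bot.calibration('wrist');im=bot.capture('wrist')[:,:,::-1]; cv2.imwrite('pics/w1.png',im)
a=bot.capture('side')[:,:,::-1];cv2.imwrite('pics/s1.png',cv2.resize(a[130:310,200:400],None,fx=3,fy=3))
E
```

```text
[ 2.43561133e-01  1.38580494e-02 -1.09133409e-01 -7.21379695e-04
 -1.45089181e+00  1.60545141e+00] [ 0.58281287 -0.05741274  0.1641759 ] [ 2.74555554e-01 -9.61570887e-01 -8.22458334e-04] [-0.53886966 -0.04363496 -1.16036867] 2.45
```

View pics/w1.png

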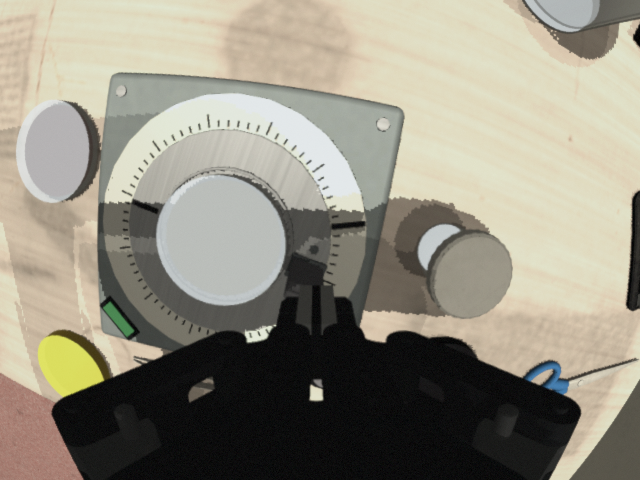

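View pics/s1.png

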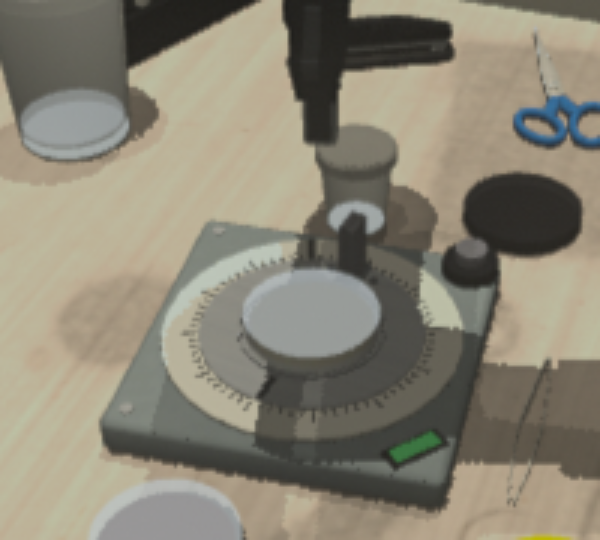

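```bash
python3 - <<'E'
from h import *
cal=bot.calibration('wrist');s=bot.get_state();print(s['tcp_pos'])
o,d=ray('side',(200+318/3,130+140/3));d=d[0]
t=(-0.052-o[1])/d[1];print('tip',o+d*t)
E0=[(232,94),(105,225),(113,280),(366,215),(300,110),(150,130),(362,265),(135,316)]
P=onz('wrist',E0,.034,cal);c,r=circ(P);print('collar',c,r,(np.linalg.norm(P[:,:2]-c,axis=1)-r).round(4))
for n,p,z in(('idx out',(132,203),.036),('idx in',(157,212),.036),('long in',(331,228),.034),('long out',(364,224),.034),('fintop',(307,268),.082)):
    q=onz('wrist',p,z,cal)[0];d=q[:2]-c;print(n,q,np.linalg.norm(d),np.degrees(np.arctan2(d[1],d[0])))
E
```

```text
[ 0.58362181 -0.05755902  0.1662772 ]
tip [ 0.58168593 -0.052       0.14249887]
collar [0.56415655 0.00406259] 0.10146409898252785 [ 0.0017 -0.0025  0.0015 -0.0006  0.0037 -0.0039 -0.0026  0.0024]
idx out [0.57377044 0.07977942 0.036     ] 0.0763247370879733 82.76378415989639
idx in [0.57241984 0.05827322 0.036     ] 0.05483679589798723 81.33316385906463
long in [ 0.59438269 -0.06528075  0.034     ] 0.07564468361941175 -66.44805072366944
long out [ 0.60344697 -0.08641536  0.034     ] 0.09864074345241435 -66.52690905800283
fintop [ 0.57808042 -0.05383768  0.082     ] 0.05955095001192793 -76.47825529282296
```

```bash
python3 - <<'E'
from h import *
cal=bot.calibration('wrist')
print(proj('wrist',np.array([.5605,-.055,.082]),cal),proj('wrist',np.array([.5605,-.055,.036]),cal),proj('wrist',np.array([.567,.006,.034]),cal),np.linalg.inv(cal['world_to_cam'])[:3,3])
s=bot.get_state(); print(proj('side',s['tcp_pos']-[0,0,.025]))
E
```

```text
[300.9010215  295.56708206] [303.39904117 269.77083748] [223.12039396 237.48752739] [ 0.64642883 -0.03960449  0.28351318]
[306.09062905 175.51675338]
```

>>> drive_tool --deltas '[[[0, 0, -25], [0, 0, 0], 0], [[0, 0, -50], [0, 0, 0], 0], [[0, 0, -74], [0, 0, 0], 0], [[0, 0, -74], [0, 0, 0], 0]]'

```text
time_s: 2.95
tcp_pos: [0.5819, -0.0575, 0.0891]
orientation: [0.998, 1.333, -1.004]
contact_force: [-0.7, 0.4, 0.1]
opening: -0.0
```

```bash
cat > arc.py <<'E'
from h import *
import sys
cen=np.array([567,6.]);step=float(sys.argv[1]);n=int(sys.argv[2])
s=bot.get_state();p=s['tcp_pos'][:2]*1000;v=p-cen;print(s['tcp_pos'],s['contact_force'],np.hypot(*v),np.degrees(np.arctan2(v[1],v[0])))
for i in range(1,n+1):
    a=-np.radians(step*i);w=np.array([[np.cos(a),-np.sin(a)],[np.sin(a),np.cos(a)]])@v;w*=64.5/np.hypot(*w)
    print((w-v).round(1),-step*i)
E
python3 arc.py 6 8
```

```text
[ 0.58189236 -0.05751369  0.08905308] [-0.70621056  0.3727116   0.07874143] 65.23627585617639 -76.8039705708553
[-6.8 -0.5] -6.0
[-13.5  -1. ] -12.0
[-20.3  -0.8] -18.0
[-27.    0.2] -24.0
[-33.5   1.8] -30.0
[-39.9   4.1] -36.0
[-46.   7.] -42.0
[-51.7  10.6] -48.0
```

>>> drive_tool --deltas '[[[-6.8, -0.5, 0], [0, 0, -6], 0], [[-13.5, -1, 0], [0, 0, -12], 0], [[-20.3, -0.8, 0], [0, 0, -18], 0], [[-27, 0.2, 0], [0, 0, -24], 0], [[-33.5, 1.8, 0], [0, 0, -30], 0], [[-39.9, 4.1, 0], [0, 0, -36], 0], [[-46, 7, 0], [0, 0, -42], 0], [[-51.7, 10.6, 0], [0, 0, -48], 0]]'

```text
time_s: 3.75
tcp_pos: [0.5325, -0.0475, 0.0946]
orientation: [1.61, 0.887, -1.608]
contact_force: [0.3, -2.6, -0.7]
opening: -0.001
```

```bash
python3 arc.py 6 8; python3 - <<'E'
from h import *
cv2.imwrite('pics/s2.png',cv2.resize(bot.capture('side')[130:310,200:400,::-1],None,fx=3,fy=3))
E
```

```text
[ 0.5325184  -0.04746293  0.09457428] [ 0.26524098 -2.61338189 -0.66292068] 63.61811976677636 -122.82051020111317
[-6.   3.2] -6.0
[-11.    7.7] -12.0
[-15.5  12.7] -18.0
[-19.5  18.2] -24.0
[-22.9  24. ] -30.0
[-25.7  30.2] -36.0
[-27.8  36.6] -42.0
[-29.2  43.2] -48.0
```

View pics/s2.png

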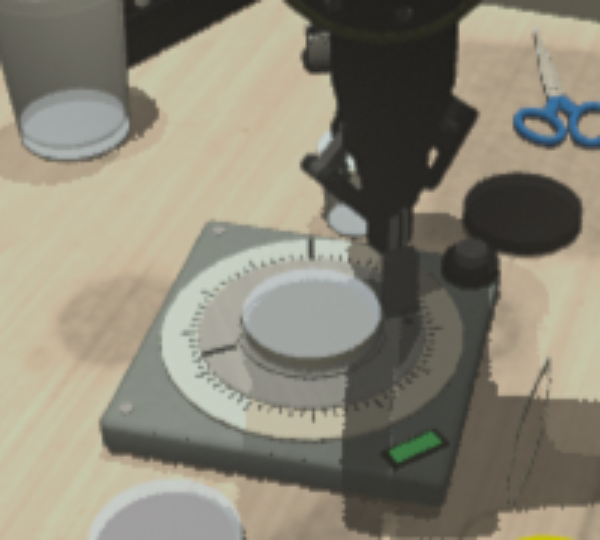

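The push is working: the index mark is now at (205,352) in the crop, on the left side of the platter.

>>> drive_tool --deltas '[[[-6, 3.2, 0], [0, 0, -6], 0], [[-11, 7.7, 0], [0, 0, -12], 0], [[-15.5, 12.7, 0], [0, 0, -18], 0], [[-19.5, 18.2, 0], [0, 0, -24], 0], [[-22.9, 24, 0], [0, 0, -30], 0], [[-25.7, 30.2, 0], [0, 0, -36], 0], [[-27.8, 36.6, 0], [0, 0, -42], 0], [[-29.2, 43.2, 0], [0, 0, -48], 0]]'

```text
time_s: 4.6
tcp_pos: [0.5039, -0.0037, 0.0947]
orientation: [2.133, 0.185, -2.126]
contact_force: [1.7, -2.9, -0.2]
opening: 0.0
```

```bash
python3 arc.py 5 8; python3 - <<'E'
from h import *
cv2.imwrite('pics/s3.png',cv2.resize(bot.capture('side')[130:310,200:400,::-1],None,fx=3,fy=3))
cv2.imwrite('pics/c3.png',cv2.resize(bot.capture('scene')[170:330,225:425,::-1],None,fx=3.5,fy=3.5))
E
```

```text
[ 0.50389703 -0.00372336  0.0946501 ] [ 1.69573081 -2.91780271 -0.20890408] 63.847698097597785 -171.24034288160175
[-1.3  5.5] -5.0
[-1.4 11.1] -10.0
[-1.  16.7] -15.0
[-0.2 22.3] -20.0
[ 1.2 27.8] -25.0
[ 3.  33.1] -30.0
[ 5.2 38.2] -35.0
[ 8.  43.2] -40.0
```

View pics/s3.png

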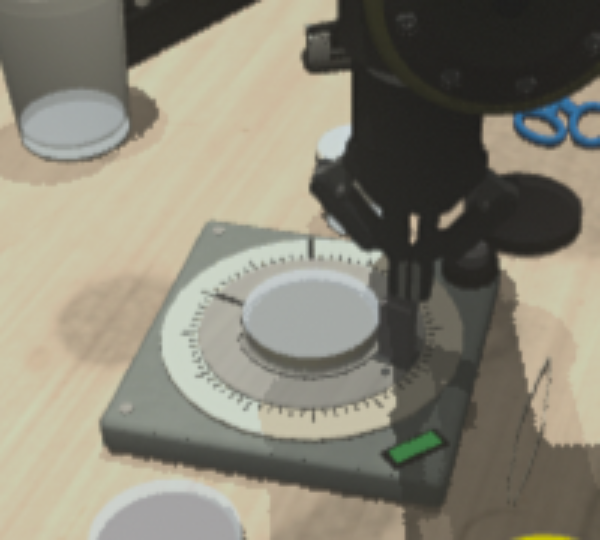

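View pics/c3.png

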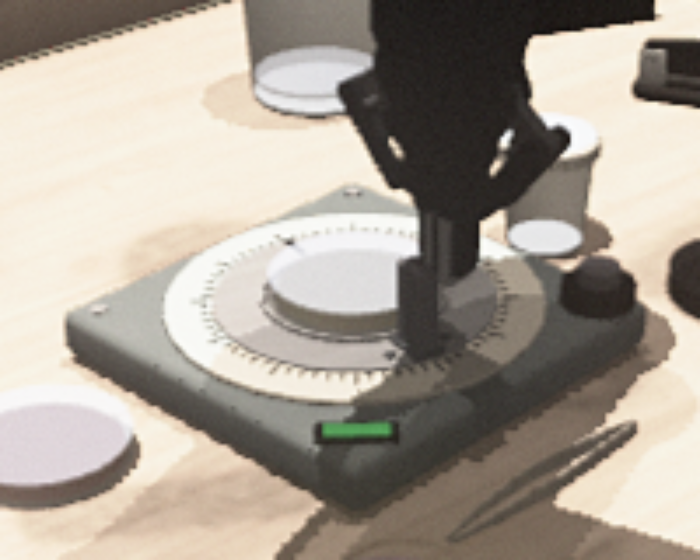

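```bash
python3 - <<'E'
from h import *
q=onz('side',(200+217/3-.3,130+294/3-.3),.036)[0];d=q[:2]-[.567,.006];print(q,np.hypot(*d),np.degrees(np.arctan2(d[1],d[0])))
E
```

```text
[ 0.63984508 -0.0051002   0.036     ] 0.07368595621904103 -8.6641358651404
```

>>> drive_tool --deltas '[[[-1.3, 5.5, 0], [0, 0, -5], 0], [[-1.4, 11.1, 0], [0, 0, -10], 0], [[-1, 16.7, 0], [0, 0, -15], 0], [[-0.2, 22.3, 0], [0, 0, -20], 0], [[1.2, 27.8, 0], [0, 0, -25], 0], [[3, 33.1, 0], [0, 0, -30], 0], [[5.2, 38.2, 0], [0, 0, -35], 0], [[8, 43.2, 0], [0, 0, -40], 0]]'

```text
time_s: 5.5
tcp_pos: [0.5112, 0.0393, 0.0936]
orientation: [-1.93, 0.514, 1.928]
contact_force: [-1.9, -0.8, 1.4]
opening: 0.002
```

```bash
python3 arc.py 3 7; python3 - <<'E'
from h import *
cv2.imwrite('pics/s4.png',cv2.resize(bot.capture('side')[180:300,230:380,::-1],None,fx=5,fy=5,interpolation=2))
E
```

```text
[0.51117614 0.03929226 0.09361727] [-1.9226045  -0.75697167  1.38554106] 64.99752007499733 149.18897332949632
[2.2 2.6] -3.0
[4.2 5.4] -6.0
[6.3 8. ] -9.0
[ 8.5 10.5] -12.0
[10.9 13. ] -15.0
[13.3 15.2] -18.0
[15.9 17.4] -21.0
```

View pics/s4.png

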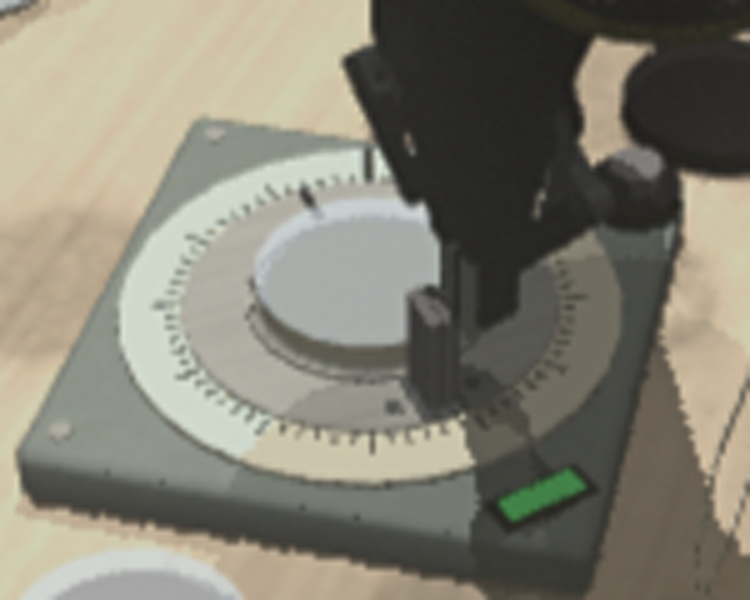

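```bash
python3 - <<'E'
from h import *
for p,z in (((304,188),.036),((321,216),.036),((369,183),.034),((368,150),.034)):
    q=onz('side',(229.6+p[0]/5,179.6+p[1]/5),z)[0];d=q[:2]-[.567,.006];print(q,np.hypot(*d),np.degrees(np.arctan2(d[1],d[0])))
E
```

```text
[ 0.61758958 -0.0496094   0.036     ] 0.07517786588048098 -47.706246770462336
[ 0.60393774 -0.03468196  0.036     ] 0.05494924009235675 -47.761695922650674
[ 0.59410446 -0.06422788  0.034     ] 0.07527686793304722 -68.89589548039791
[ 0.60268848 -0.08545129  0.034     ] 0.09816825268178458 -68.68199274034741
```

21° remain. I'll move 15° now and then look again.

>>> drive_tool --deltas '[[[2.2, 2.6, 0], [0, 0, -3], 0], [[4.2, 5.4, 0], [0, 0, -6], 0], [[6.3, 8, 0], [0, 0, -9], 0], [[8.5, 10.5, 0], [0, 0, -12], 0], [[10.9, 13, 0], [0, 0, -15], 0], [[10.9, 13, 0], [0, 0, -15], 0]]'

```text
time_s: 6.15
tcp_pos: [0.5221, 0.0526, 0.093]
orientation: [-1.765, 0.723, 1.764]
contact_force: [-0.4, 1.5, -0.3]
opening: -0.004
```

```bash
python3 arc.py 1 8; python3 - <<'E'
from h import *
cv2.imwrite('pics/s5.png',cv2.resize(bot.capture('side')[195:255,250:350,::-1],None,fx=8,fy=8,interpolation=2))
E
```

```text
[0.52207976 0.05259816 0.09296471] [-0.36776097  1.49284136 -0.26903508] 64.72415608680252 133.94964200697794
[1.  0.6] -1.0
[1.8 1.4] -2.0
[2.6 2.1] -3.0
[3.5 2.8] -4.0
[4.4 3.6] -5.0
[5.3 4.3] -6.0
[6.1 4.9] -7.0
[7.1 5.6] -8.0
```

View pics/s5.png

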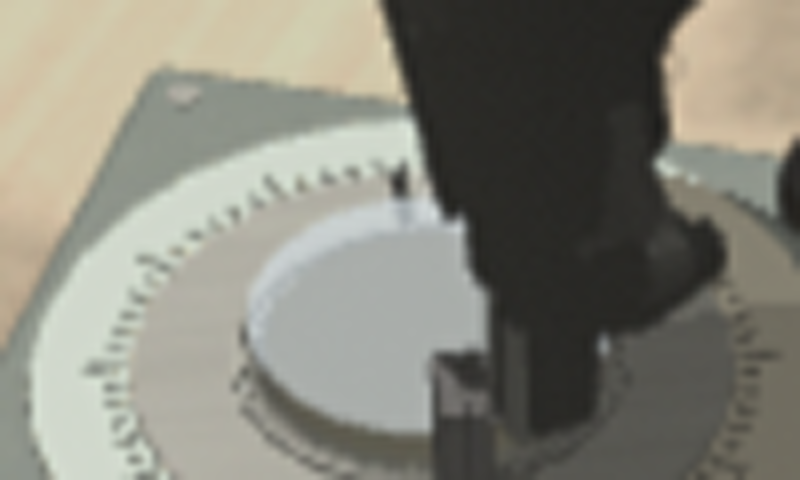

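```bash
python3 - <<'E'
from h import *
q=onz('side',(249.6+399/8,194.6+168/8),.036)[0];d=q[:2]-[.567,.006];print(q,np.hypot(*d),np.degrees(np.arctan2(d[1],d[0])))
s=bot.get_state();cal=bot.calibration('wrist')
for P in((.5945,-.0645,.034),(.603,-.086,.034)):print(proj('wrist',np.array(P),cal),proj('scene',np.array(P)))
cv2.imwrite('pics/w5.png',bot.capture('wrist')[:,:,::-1])
cv2.imwrite('pics/c5.png',cv2.resize(bot.capture('scene')[210:310,265:425,::-1],None,fx=5,fy=5,interpolation=2))
E
```

```text
[ 0.60165558 -0.06100887  0.036     ] 0.07544003258691982 -62.65294165933392
[ 77.05560271 219.2329202 ] [345.63211636 238.34847423]
[ 48.49131532 204.47110584] [351.05070903 233.53195021]
```

View pics/w5.png

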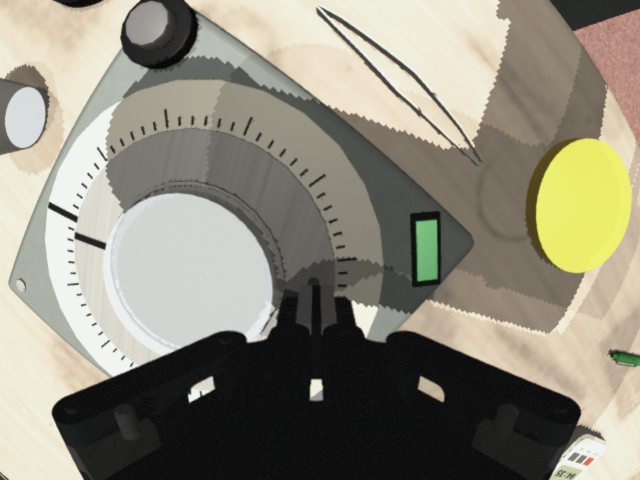

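View pics/c5.png

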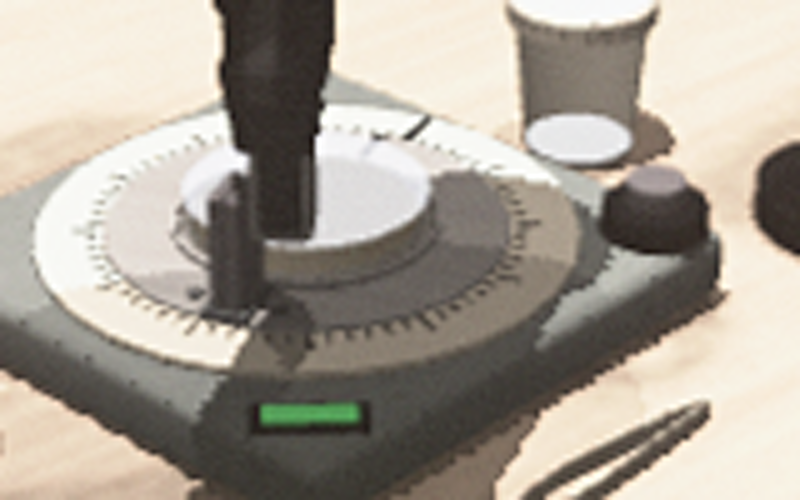

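The wrist view shows the long line from (49,205) to (77,219) and the index mark from (75,235) to (105,247), so the index is about 6° short. I'll measure both with masks.

```bash
cat > meas.py <<'E'
from h import *
import sys
def meas(im,cal,cen=np.array([.567,.006])):
    g=cv2.cvtColor(np.ascontiguousarray(im),cv2.COLOR_RGB2GRAY)
    yy,xx=np.mgrid[0:480,0:640];px=np.c_[xx.ravel(),yy.ravel()]
    out={}
    for nm,z,r0,r1 in(('idx',.036,.060,.073),('long',.034,.084,.097)):
        P=onz('wrist',px,z,cal)[:,:2]-cen;r=np.hypot(*P.T);a=np.degrees(np.arctan2(P[:,1],P[:,0]))
        m=(r>r0)&(r<r1)&(a>-90)&(a<-45)
        base=np.median(g.ravel()[m]);w=np.clip(base*.6-g.ravel()[m],0,None);out[nm]=((w*a[m]).sum()/w.sum(),(w>0).sum())
    return out
if __name__=='__main__':
    s=bot.get_state();cal=bot.calibration('wrist');im=bot.capture('wrist');cv2.imwrite(sys.argv[1],im[:,:,::-1])
    o=meas(im,cal);print(s['time_s'],o,'gap deg',o['idx'][0]-o['long'][0])
E
python3 meas.py pics/w6.png; python3 arc.py 1 7
```

```text
6.3 {'idx': (np.float64(-62.06118485518223), np.int64(126)), 'long': (np.float64(-68.60577624453596), np.int64(108))} gap deg 6.544591389353727
[0.52177742 0.05244487 0.09250706] [-0.24129545 -0.38297383 -0.52013106] 64.82443685316261 134.23606393248707
[1.  0.5] -1.0
[1.9 1.3] -2.0
[2.7 2.1] -3.0
[3.6 2.8] -4.0
[4.4 3.5] -5.0
[5.3 4.2] -6.0
[6.2 4.9] -7.0
```

>>> drive_tool --deltas '[[[1, 0.6, 0], [0, 0, -1], 0], [[1.8, 1.3, 0], [0, 0, -2], 0], [[2.7, 2.1, 0], [0, 0, -3], 0], [[3.5, 2.8, 0], [0, 0, -4], 0], [[4.4, 3.5, 0], [0, 0, -5], 0], [[4.4, 3.5, 0], [0, 0, -5], 0]]'

```text
time_s: 6.95
tcp_pos: [0.5262, 0.0561, 0.0922]
orientation: [-1.704, 0.792, 1.704]
contact_force: [-0.9, -0.2, 0.5]
opening: 0.001
```

```bash
python3 meas.py pics/w7.png; python3 arc.py 0.5 4
```

```text
6.95 {'idx': (np.float64(-66.69413105514059), np.int64(126)), 'long': (np.float64(-68.62066130135943), np.int64(105))} gap deg 1.9265302462188458
[0.52617357 0.05612522 0.09224349] [-0.64845223 -0.56647939  0.24267809] 64.64777654005383 129.1624296322154
[0.5 0.2] -0.5
[1.  0.6] -1.0
[1.4 0.9] -1.5
[1.9 1.3] -2.0
```

View pics/w7.png

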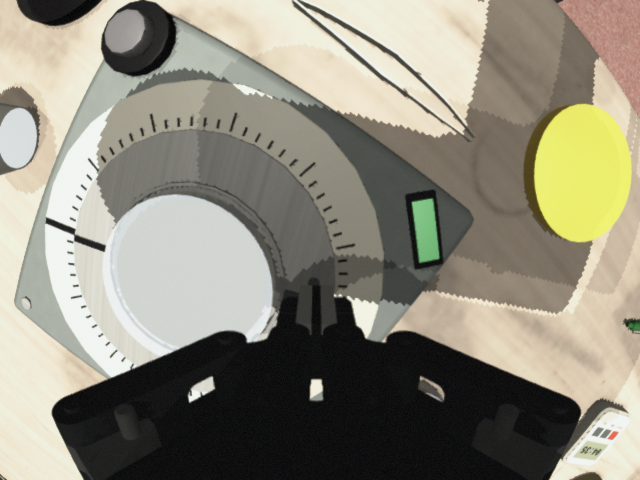

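The gap is 1.9°, about 2.5 mm. The lines at (46,220)–(75,235) and (76,237)–(105,248) almost meet, so I'll push 1.9° more.

>>> drive_tool --deltas '[[[0.5, 0.3, 0], [0, 0, -0.5], 0], [[1, 0.7, 0], [0, 0, -1], 0], [[1.7, 1.2, 0], [0, 0, -1.8], 0], [[1.7, 1.2, 0], [0, 0, -1.8], 0]]'

```text
time_s: 7.4
tcp_pos: [0.5278, 0.0573, 0.0922]
orientation: [-1.683, 0.814, 1.683]
contact_force: [-1.0, 0.9, 1.4]
opening: 0.001
```

```bash
python3 meas.py pics/w8.png; python3 arc.py 0.5 4
```

```text
7.4 {'idx': (np.float64(-68.42446743472571), np.int64(127)), 'long': (np.float64(-68.61495688003694), np.int64(103))} gap deg 0.19048944531122913
[0.52777918 0.05733041 0.09217957] [-0.99053766  0.22059871  0.53011395] 64.5994098717838 127.38291723414218
[0.5 0.3] -0.5
[1.  0.6] -1.0
[1.4 0.9] -1.5
[1.9 1.3] -2.0
```

Gap is 0.2°. I'll back off, lift, and look again.

>>> drive_tool --deltas '[[[-4, -3, 0], [0, 0, 0], 0], [[-10, -7.5, 0], [0, 0, 0], 0], [[-14, -10, 30], [0, 0, 0], 0], [[-14, -10, 70], [0, 0, 0], 0], [[-14, -10, 100], [0, 0, 0], 0], [[-14, -10, 100], [0, 0, 0], 0]]'

```text
time_s: 8.05
tcp_pos: [0.5154, 0.0471, 0.198]
orientation: [-1.688, 0.808, 1.675]
contact_force: [-0.5, 0.1, -0.3]
opening: -0.003
```

```bash
python3 meas.py pics/w9.png; python3 - <<'E'
from h import *
s=bot.get_state();print(s['tcp_pos'],s['contact_force'],s['joints'])
cal=bot.calibration('wrist');print(proj('wrist',np.array([.486,-.093,.051]),cal))
E
```

```text
8.05 {'idx': (np.float64(-68.4212211228522), np.int64(65)), 'long': (np.float64(-68.59178633519886), np.int64(55))} gap deg 0.17056521234665922
[0.51442798 0.04723436 0.19492929] [-0.39727443  0.04313547  0.17967163] [ 4.82083368e-01 -1.87446980e-01 -2.42175575e-01  4.70583156e-04
 -1.51096965e+00 -1.38331463e+00]
[187.13986024  89.21315275]
```

View pics/w9.png

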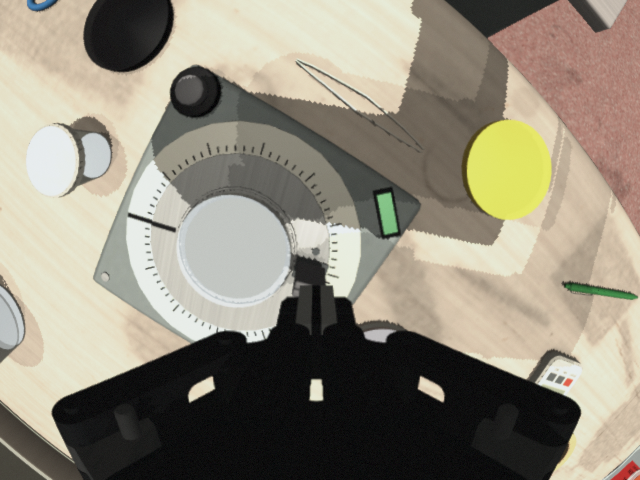

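The marks form one continuous line from (128,214) to (176,230). The key is at (190,90), against a predicted (187,89). Moving over the key.

>>> drive_tool --deltas '[[[-5, -25, 0], [0, 0, 0], 0], [[-12, -60, 0], [0, 0, 0], 0], [[-20, -100, 0], [0, 0, 0], 0], [[-28, -140, 0], [0, 0, 0], 0], [[-28, -140, -40], [0, 0, 0], 0], [[-28, -140, -80], [0, 0, 0], 0], [[-28, -140, -100], [0, 0, 0], 0], [[-28, -140, -100], [0, 0, 0], 0]]'

```text
time_s: 8.9
tcp_pos: [0.4828, -0.0932, 0.0875]
orientation: [-1.677, 0.819, 1.69]
contact_force: [-0.6, -0.1, 0.1]
opening: -0.001
```

```bash
python3 - <<'E'
from h import *
s=bot.get_state();print(s['tcp_pos'],s['contact_force'])
cal=bot.calibration('wrist');print(proj('wrist',s['tcp_pos']-[0,0,.025],cal))
im=bot.capture('wrist')[:,:,::-1];cv2.imwrite('pics/w10.png',cv2.resize(im[180:400,200:440],None,fx=2.5,fy=2.5))
im=bot.capture('side')[:,:,::-1];cv2.imwrite('pics/s10.png',cv2.resize(im[150:270,290:420],None,fx=5,fy=5))
im=bot.capture('scene')[:,:,::-1];cv2.imwrite('pics/c10.png',cv2.resize(im[170:290,330:460],None,fx=5,fy=5))
E
```

```text
[ 0.48275173 -0.09315225  0.08752916] [-0.55927567 -0.11419905  0.11218559]
[315.09217769 307.35258668]
```

View pics/w10.png

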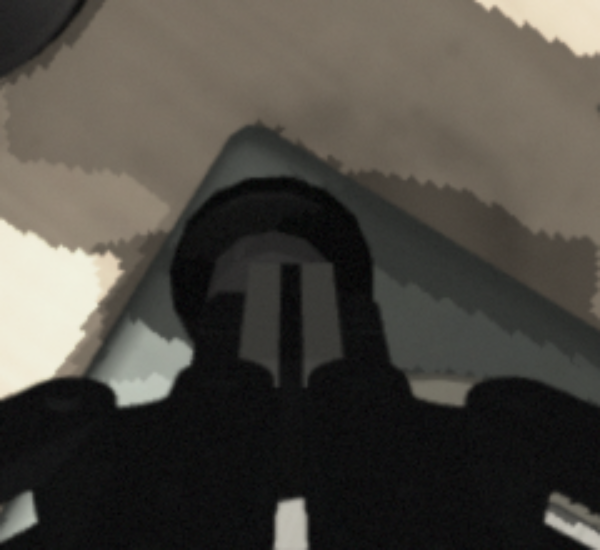

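View pics/s10.png

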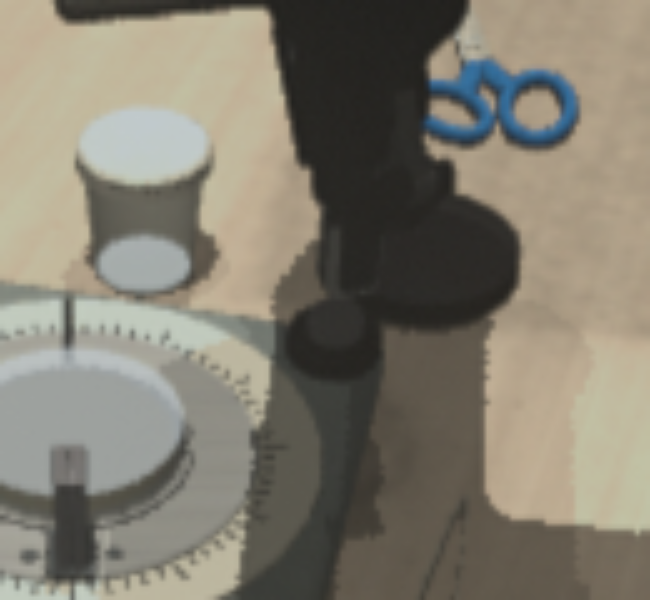

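View pics/c10.png

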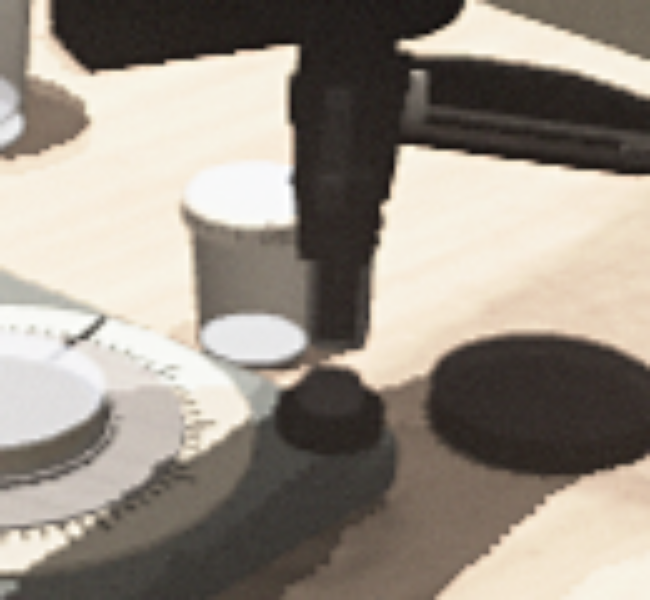

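The tip is about 3 mm off the key centre toward −x, so I'll correct that and press down stepwise, watching the force.

>>> drive_tool --deltas '[[[3, -1, -4], [0, 0, 0], 0], [[3, -1, -8], [0, 0, 0], 0], [[3, -1, -12], [0, 0, 0], 0], [[3, -1, -14], [0, 0, 0], 0], [[3, -1, -16], [0, 0, 0], 0], [[3, -1, -16], [0, 0, 0], 0]]'

```text
time_s: 9.65
tcp_pos: [0.4887, -0.0937, 0.0762]
orientation: [-1.683, 0.814, 1.683]
contact_force: [-1.0, 0.1, 1.6]
opening: -0.001
```

```bash
python3 - <<'E'
from h import *
s=bot.get_state();print(s['tcp_pos'],s['contact_force'])
im=bot.capture('side')[:,:,::-1];cv2.imwrite('pics/s11.png',cv2.resize(im[150:270,290:420],None,fx=5,fy=5))
E
```

```text
[ 0.48868206 -0.09374983  0.07619646] [-1.02879473  0.07498972  1.6404176 ]
```

View pics/s11.png

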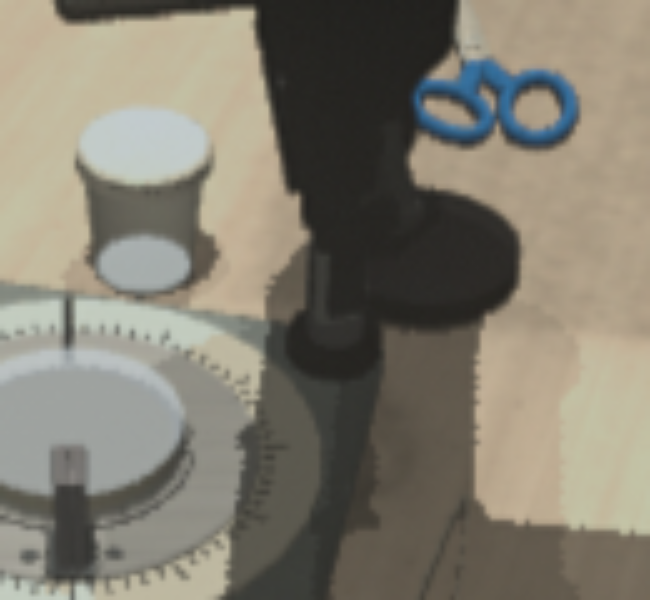

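The tip is on the key at about z 0.051, with roughly 1.6 N on it. Pressing further.

>>> drive_tool --deltas '[[[0, 0, -2], [0, 0, 0], 0], [[0, 0, -4], [0, 0, 0], 0], [[0, 0, -6], [0, 0, 0], 0], [[0, 0, -7], [0, 0, 0], 0], [[0, 0, -7], [0, 0, 0], 0]]'

```text
time_s: 10.2
tcp_pos: [0.489, -0.0938, 0.071]
orientation: [-1.684, 0.814, 1.683]
contact_force: [-6.0, 3.4, 11.8]
opening: 0.001
```

```bash
python3 - <<'E'
from h import *
for i in range(3):
    s=bot.get_state();print(s['tcp_pos'],s['contact_force']); 
    im=bot.capture('side')
E
```

```text
[ 0.4890339  -0.09384719  0.07097156] [-5.978089    3.43047741 11.79044825]
[ 0.48904198 -0.09385302  0.0710013 ] [-6.24570866  2.23871672 12.07658939]
[ 0.48904693 -0.09384354  0.07099208] [-5.70621832  2.00783999 10.96004228]
```

>>> drive_tool --deltas '[[[0, 0, -2], [0, 0, 0], 0], [[0, 0, -2], [0, 0, 0], 0]]'

```text
time_s: 10.55
tcp_pos: [0.4891, -0.0939, 0.0708]
orientation: [-1.685, 0.814, 1.682]
contact_force: [-11.1, 3.6, 22.2]
opening: -0.002
```

```bash
python3 - <<'E'
from h import *
s=bot.get_state();print(s['tcp_pos'],s['contact_force']); 
for n,(a,b,c,d) in(('side',(150,270,290,420)),('scene',(170,290,330,460))):
    im=bot.capture(n)[:,:,::-1];cv2.imwrite(f'pics/{n}12.png',cv2.resize(im[a:b,c:d],None,fx=5,fy=5,interpolation=2))
E
```

```text
[ 0.48914523 -0.0939089   0.07076145] [-11.09576939   3.58904567  22.24359608]
```

View pics/scene12.png

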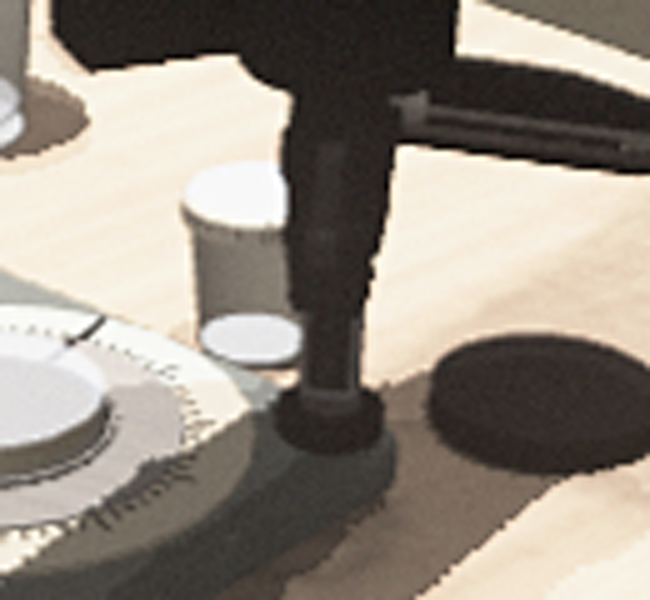

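View pics/side12.png

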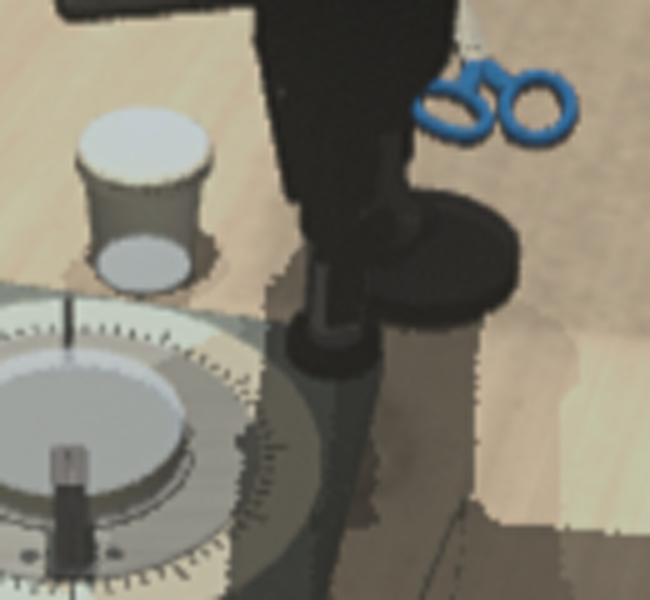

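There is a hard stop at tip z of about 0.0458: force rose 10 N for 0.2 mm. I'll release in small steps and read the spring force, to confirm the key was bottomed and not the housing.

>>> drive_tool --deltas '[[[0, 0, 3], [0, 0, 0], 0], [[0, 0, 3], [0, 0, 0], 0]]'

```text
time_s: 10.85
tcp_pos: [0.4891, -0.0938, 0.0712]
orientation: [-1.684, 0.814, 1.682]
contact_force: [-0.9, -0.7, 3.6]
opening: -0.002
```

>>> drive_tool --deltas '[[[0, 0, 1.5], [0, 0, 0], 0], [[0, 0, 1.5], [0, 0, 0], 0]]'

```text
time_s: 11.05
tcp_pos: [0.4891, -0.0938, 0.0721]
orientation: [-1.684, 0.814, 1.682]
contact_force: [0.4, -0.7, 2.8]
opening: 0.0
```

>>> drive_tool --deltas '[[[0, 0, 1.5], [0, 0, 0], 0], [[0, 0, 1.5], [0, 0, 0], 0]]'

```text
time_s: 11.25
tcp_pos: [0.4891, -0.0938, 0.0734]
orientation: [-1.684, 0.814, 1.682]
contact_force: [1.8, -1.2, 2.7]
opening: 0.0
```

>>> drive_tool --deltas '[[[0, 0, 1.5], [0, 0, 0], 0], [[0, 0, 1.5], [0, 0, 0], 0]]'

```text
time_s: 11.45
tcp_pos: [0.4889, -0.0937, 0.0748]
orientation: [-1.683, 0.814, 1.683]
contact_force: [1.8, -1.1, 3.0]
opening: -0.003
```

>>> drive_tool --deltas '[[[0, 0, 1.5], [0, 0, 0], 0], [[0, 0, 1.5], [0, 0, 0], 0]]'

```text
time_s: 11.65
tcp_pos: [0.4886, -0.0937, 0.0762]
orientation: [-1.683, 0.814, 1.684]
contact_force: [1.0, -0.5, 1.9]
opening: -0.007
```

>>> drive_tool --deltas '[[[0, 0, 2], [0, 0, 0], 0], [[0, 0, 2], [0, 0, 0], 0]]'

```text
time_s: 11.85
tcp_pos: [0.4883, -0.0937, 0.078]
orientation: [-1.682, 0.815, 1.684]
contact_force: [0.1, 0.9, 0.4]
opening: -0.003
```

The spring force falls from about 4 N at TCP z 0.071 to 0 near 0.077, so the stroke was about 6 mm and the key bottomed. Lifting clear for a final check.

>>> drive_tool --deltas '[[[0, 0, 20], [0, 0, 0], 0], [[0, 0, 50], [0, 0, 0], 0], [[5, 25, 90], [0, 0, 0], 0], [[15, 60, 115], [0, 0, 0], 0], [[22, 100, 115], [0, 0, 0], 0], [[25, 138, 115], [0, 0, 0], 0], [[25, 138, 115], [0, 0, 0], 0]]'

```text
time_s: 12.55
tcp_pos: [0.5135, 0.0476, 0.1924]
orientation: [-1.684, 0.812, 1.687]
contact_force: [-0.8, 0.8, 0.3]
opening: 0.003
```

```bash
python3 meas.py pics/w13.png; python3 - <<'E'
from h import *
s=bot.get_state();print(s['tcp_pos'],s['contact_force'])
im=bot.capture('scene')[:,:,::-1];cv2.imwrite('pics/c13.png',cv2.resize(im[200:330,200:430],None,fx=3.4,fy=3.4))
E
```

```text
12.55 {'idx': (np.float64(-68.45638066000052), np.int64(64)), 'long': (np.float64(-68.62627345545006), np.int64(58))} gap deg 0.16989279544954172
[0.51336095 0.04601448 0.19244963] [-0.91998547 -0.77155454 -0.962478  ]
```

View pics/w13.png

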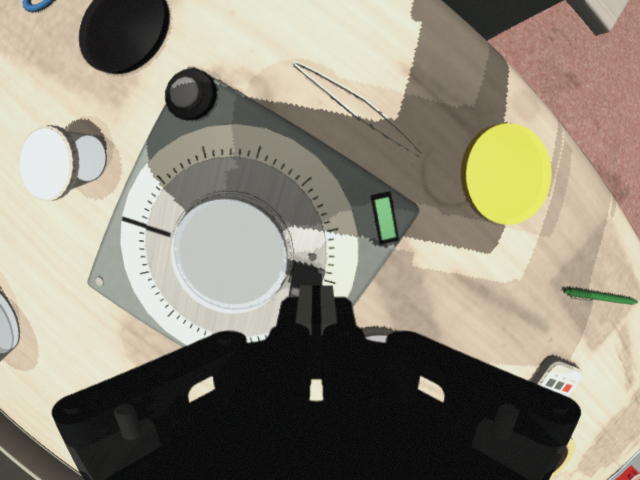

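View pics/c13.png

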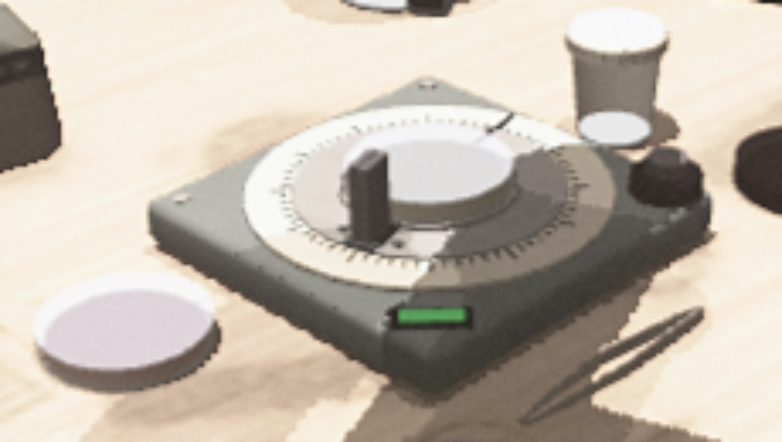

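The marks are still in line, from (123,219) to (170,234) in the wrist view. The key stands up at (190,93) and the robot is clear of everything, so I'm handing in.

```bash
python3 -c "
from rig import bot
print(bot.finish_job())"
```

```text
the job is handed in; nothing more can be done
None
```

The turntable is set to zero and the job is handed in, at about 12.7 s of the 45 s allowed; no verdict was reported.

- **Platter:** I pushed the fin about 152° clockwise with the closed fingertips, from one side only. The index mark came to 0.17° from the long line, about 0.2 mm at the platter's edge. That gap was the same before and after the key press.
- **Key:** I pressed it down to a hard stop. On release the spring force fell from about 4 N to zero over roughly 6 mm, which matches the full stroke. In the last pictures the key is up again.
- **Left alone:** the collar line stayed within about 0.05° through the final approach and the key press. The dish looked centred, and the spare dish, forceps and cup showed no visible change. I judged these things by eye in the last pictures and did not measure them.
- **Force readings:** at the stop the press reached about 22 N vertically, with about 11 N sideways. The tip was then about 3 mm off the key's centre. Both are well under the 40 N and 120 N limits.
- **Checks:** no check failed. The collar centre measured in the wrist picture was 2–3 mm from the fixed cameras' value. The mark positions from the different cameras agreed to within about 2 mm.

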